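# Brace the square paint jar and twist off its tight cap

## Task

Seat the square white paint jar fully down in the one of the two wooden braces whose pocket it fits, then, with the jar standing braced there, twist its tight black cap anticlockwise (seen from above) until its lugs come free, and lift it just clear of the mouth. Finish while still holding the cap level in the gripper, above the mouth with about a finger's width of air between cap and jar, the jar still fully down in its brace; do not put the cap down or let go, and leave the little ochre pigment jar, the wooden disc and the orange pot where they are.

Things in the scene. Friction and masses are not known exactly. Their poses are not given: they have to be found in the camera images.
- jar_mid (a point): Square white jar with blue panels, loose, 0.22 kg; point on its axis 42 mm above its underside, z up, x and y square to its flat sides. Body 48 x 48 mm, 56 mm high, 84 mm with the cap. Grip it on two opposite flat sides, fingers passing outside the cap (43 mm wide), fingertips over 20 mm above the underside: 18 mm go into the brace. A jar just standing on the table spins along with its cap.
- jar_mouth (a point): Centre of the jar's mouth at the neck's rim, 76 mm above its underside; x, y, z as the jar's. The cap's two lugs hook under ledges on the neck: turned anticlockwise (from above) the cap climbs 1 to 2 mm, comes free when its x axis is about 60 degrees past the jar's x axis, and lifts straight off between 70 and 140. Tightening (clockwise) meets a stop.
- cap_mid (a point): Round black ribbed cap, 43 mm wide, 24 mm high, 40 g; its centre (half-way up); z up, white bar on top along its x axis. Screwed on, x is 0 to 8 degrees anticlockwise of the jar's x, its lower edge 60 mm above the jar's underside, 4 mm over the square body; it must rise 16 mm to clear the rim. A springy liner (about 15 N) makes it tight: roughly 0.1 N m to turn.
- brace_wide_floor (a point): Fixed wooden brace, block 78 x 78 mm on a 90 x 90 x 4 mm steel base, 26 mm high in all, with a square pocket 53 x 53 mm, 18 mm deep, mouth chamfered 3 mm; point: centre of the pocket's floor, 8 mm above the table; x, y square to the pocket's walls. The jar fits here at any quarter turn; seated, its underside rests on this floor. The two braces may stand in either place.
- brace_narrow_floor (a point): Fixed wooden brace like the other, but with a square pocket only 38 x 38 mm, too narrow for the jar; this point is the centre of its pocket floor, 8 mm above the table. The two braces can stand in either place.
- ochre_jar_mid (a point): Bystander: little round pigment jar with white lid, 34 mm wide, 45 mm high; its centre.
- disc_mid (a point): Bystander: round wooden blank, 65 mm wide, 8 mm thick, lying flat; its centre.
- orange_pot_mid (a point): Bystander: small orange paint pot, 50 mm wide, 35 mm high; near its centre.
There are look-alikes about, which are no part of the job. Leave any pink or red look-alike of the part that bears cap_mid alone.

How it is judged:
On the way, in this order (a step that is already met when the one before it is completed fails the run):
1. the jar stands fully down in the wide pocket with its cap on (horizontal distance between jar_mid and brace_wide_floor below 0.005 m and z of jar_mid in the frame of brace_wide_floor below 0.0445 m and angle between jar_mid's own z axis and vertical below 0.08 rad and z of cap_mid in the frame of jar_mouth below 0.002 m and angle between the x axis of cap_mid and the x axis of jar_mid, either way round below 0.5 rad), for 0.2 s.
2. the cap is turned more than 45 degrees from the jar's x axis, still on the neck, while the jar stays down in its brace (horizontal distance between jar_mid and brace_wide_floor below 0.005 m and z of jar_mid in the frame of brace_wide_floor below 0.0445 m and angle between jar_mid's own z axis and vertical below 0.08 rad and angle between the x axis of cap_mid and the x axis of jar_mid, either way round above 0.8 rad and z of cap_mid in the frame of jar_mouth below 0.01 m), for 0.05 s.
At the end, for the whole second after the job is handed in: Jar upright, untouched, fully down in the wide pocket (5 mm off-centre, 2.5 mm off its floor at most); the gripper alone holds the cap at rest, level to 0.2 rad, within 15 mm of the jar's axis, its lower edge 2 to 45 mm above the mouth's rim, not touching the jar (horizontal distance between jar_mid and brace_wide_floor below 0.005 m and z of jar_mid in the frame of brace_wide_floor below 0.0445 m and angle between jar_mid's own z axis and vertical below 0.08 rad and z of cap_mid in the frame of jar_mouth between 0.014 and 0.057 m and horizontal distance between cap_mid and jar_mouth below 0.015 m and angle between cap_mid's own z axis and vertical below 0.2 rad and contact force between cap and the fingers above 1 N and contact force between cap and jar below 0.05 N and linear speed of cap below 0.03 m/s and contact force between jar and the arm below 0.3 N and contact force between jar and the fingers below 0.3 N); the arm keeps its last pose, push and grip.
It fails at once if a bystander is moved more than 20 mm (distance of any of ochre_jar_mid, disc_mid, orange_pot_mid from where it was at the start of the episode above 0.02 m).
It fails at once if the jar is tipped over (angle between jar_mid's own z axis and vertical above 0.6 rad).
It also fails if it takes over 50 s, if anything falls off the work surface, if the arm or the gripper's body presses on something with over 40 N, if the wrist force passes 120 N, or if a joint passes its speed limit or range.

## Robot

A 7-joint arm with a two-finger parallel gripper is mounted at the origin on a cart in front of the work surface, level with it; the furniture and walls round the work are solid. World frame = base frame: x ahead of the robot, y to its left, z up, the work surface at z = 0. Lengths are in m, angles in rad, forces in N, time in s.
With the tool pointing down it reaches from about 0.4 to 0.85 m from the base axis. Payload 4.5 kg.
Tool frame: the origin (TCP) lies at the very end of the fingers, on their centre line; the grasp point (between the pads) lies 19 mm behind it; z points along the fingers, y is the line along which they close (so a half turn about z gives the same grasp; the last joint's range is limited). The gripper opens to 88 mm and grips with 3 to 60 N. Pads are 18 mm wide; open, the fingers measure 123 mm over their backs; the gripper's body (75 mm by 187 mm) begins 45 mm behind the grasp point.
Start: joints at [1.153, 0.689, -0.195, 1.565, 0.157, 0.902, -0.215], TCP at [0.273, -0.562, 0.239] pointing down, gripper open.
Joint ranges: [-3.01, 3.01], [-0.46, 2.08], [-1.47, 1.51], [0.13, 2.56], [-1, 4.14], [0.04, 2.09], [-2.66, 2.66]. Speed limits (rad/s): [2.57, 2.57, 3.14, 3.14, 3.14, 3.14, 3.14].

## Interface

Orientations are given as a unit quaternion [x, y, z, w].
In Python, from plant import r gives the robot as it stands. The module is installed in compiled form; this text tells all that it offers.
- The arm moves only by the tool step_arm, never from a script. Its argument "increments" is a list of rows, each a list of 2 entries, a list of its own where there are three numbers: the shift along the world's x, y, z in cm, then the turn, a rotation vector about the world's x, y, z in degrees. A call has exactly 10 rows; each row shifts and turns the commanded pose from where the row before left it; what a row does not reach is not made up. A row lasts 1/10 s, in which the tool goes at most 50 mm and 8.59 degrees, less where a joint would pass 70% of its speed; a pose out of reach is approached as far as the arm can. A call is refused whole if a number of a shift passes 5 or a number of a turn 8.59, either way. A call with a gripper value outside its range is refused whole. "fingers" is the opening, from 0 (shut) to 1 (fully open), set as the call begins (left out, the last holds). The fingers move at their own pace and stop on an object; "grip_force" is the grip in N (left out, the last holds). Time passes only in rows, so rows that do not move let the fingers close, or fill a call up. It gives the time, the measured TCP pose, the force, the opening and the grip force at its end, in the units of the state.
- r.get_state(): the state, without advancing time (a new reading comes with each control period).
- r.snapshot(name): name is "side" or "top" or "wrist"; returns (picture, depth): 400x640x3 uint8, red, green, blue; 400x640 float32, m along the optical axis (not along the pixel's ray), 0 where there is no reading.
- r.calibration(name): a dict with "fov_y" (degrees; the focal length in pixels is half the picture's height over the tangent of half this angle, whatever the lens; pixels are square), "cx", "cy" (the principal point, pixels), "R" (3x3) and "t" (3): a world point X has camera coordinates R X + t. Camera axes: x right, y down, z forward; pixel columns grow to the right and rows downward; lengths in m; the calibration is good to about 2 mm. A picture is of the moment at which its call begins: read the wrist's pose just before it. calibration takes no time and is no camera call; for the wrist camera it gives the pose at the moment of the call.
- r.finish_job(): hands the job in; it is judged then, once.
The state is a dict: "clock": time; "q": joint angles; "qd": joint speeds; "joint_torque": joint torques, N m; "tool_pos": TCP position; "eef_rot": TCP orientation; "contact_force": force on the tool from outside, world axes, zero at the start; "moment": the same for the moment, N m; "opening": opening from 0.0 (shut) to 1.0 (fully open); "finger_force": force on a finger pad.
Only numpy, scipy, OpenCV 4.12 (cv2) and the standard library are available. Lean on these libraries where they do the work, as an engineer would, in place of code of your own. Each camera call takes 0.05 s, during which the arm holds its last target. There are 200 camera calls.

## Working session

There is one attempt and no reset: what is moved stays moved. The work goes in short steps, Python scripts to look and compute and a tool call to move; the robot and the scene stay as the last step left them, time stands still between calls to the robot, and variables do not carry over. Pictures are saved under pics/ and viewed, at most 10 in all, crops included, and the job is handed in when it is done.

Besides the shell and the picture viewer there is one more tool, called after "Request:" by a JSON object that holds its "fn" and its "kwargs", one argument or row to a line. step_arm: Moves the arm, as the interface text tells. Its arguments: {"type":"object","properties":{"increments":{"type":"array","items":{"type":"array"}},"fingers":{"type":"number"},"grip_force":{"type":"number"}},"required":["increments"]}

```bash
mkdir -p pics
cat > h.py <<'E'
import numpy as np, cv2
from plant import r
def snap(n,tag):
    c=r.calibration(n); p,d=r.snapshot(n)
    cv2.imwrite(f'pics/{tag}.png',p[:,:,::-1]); np.savez(f'{tag}.npz',p=p,d=d,R=c['R'],t=c['t'],k=[200/np.tan(np.radians(c['fov_y']/2)),c['cx'],c['cy']])
def cloud(tag):
    z=np.load(tag+'.npz'); d=z['d']; f,cx,cy=z['k']
    v,u=np.mgrid[:d.shape[0],:d.shape[1]]
    C=np.stack([(u-cx)/f*d,(v-cy)/f*d,d],-1)
    W=(C-z['t'])@z['R']; W[d==0]=np.nan
    return W,z['p']
def ray(tag,u,v,h):
    z=np.load(tag+'.npz'); f,cx,cy=z['k']
    o=-z['R'].T@z['t']; w=z['R'].T@np.array([(u-cx)/f,(v-cy)/f,1])
    return o+w*(h-o[2])/w[2]
E
python3 - <<'E'
from h import *
s=r.get_state(); print({k:np.round(v,3).tolist() for k,v in s.items()})
for n in('top','side','wrist'): 
    snap(n,n+'0'); z=np.load(n+'0.npz'); print(n,z['k'],(-z['R'].T@z['t']).round(3))
E
```

```text
{'clock': 0.0, 'q': [1.153, 0.69, -0.194, 1.566, 0.157, 0.902, -0.215], 'qd': [-0.0, 0.002, -0.001, 0.001, -0.001, -0.001, -0.001], 'joint_torque': [0.001, -52.755, -1.267, -15.342, -0.053, 0.007, 0.0], 'tool_pos': [0.273, -0.562, 0.238], 'eef_rot': [0.975, 0.224, -0.0, -0.001], 'contact_force': [0.434, -0.757, -0.212], 'moment': [0.006, -0.024, 0.014], 'finger_force': 0.0, 'opening': 1.004}
top [430.58633221 315.96141423 202.97156645] [ 0.414 -0.097  1.031]
side [402.68502887 318.0531223  195.6152064 ] [0.009 0.593 0.591]
wrist [322.12564001 325.37166005 199.80658059] [ 0.344 -0.528  0.383]
```

View pics/top0.png

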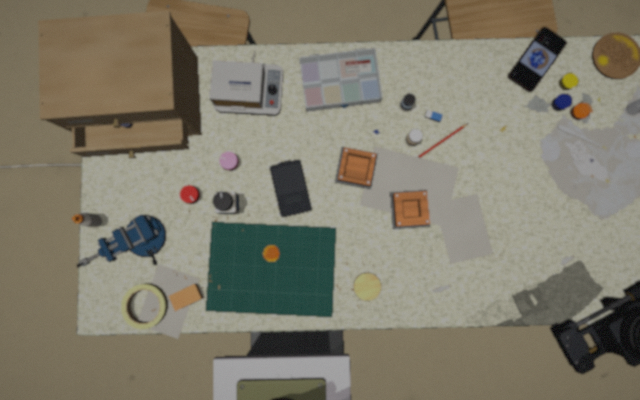

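View pics/side0.png

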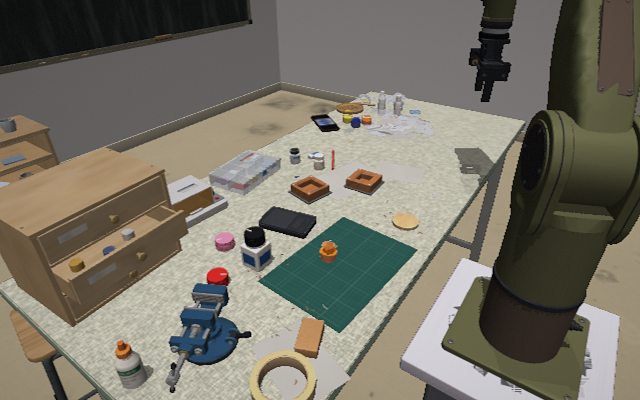

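The jar with its black cap is at about (225,202) in the top view. The wide brace is at (357,167), the narrow one at (411,209), and a dark flat item lies between them and the jar at (290,188). The pink cap (229,161) and red cap (190,194) are the look-alikes.

Run:
```python
from h import *
W,p=cloud('top0')
a=cv2.resize(p[175:230,190:255],None,fx=6,fy=6,interpolation=cv2.INTER_CUBIC)
b=cv2.resize(p[140:195,330:385],None,fx=6,fy=6,interpolation=cv2.INTER_CUBIC)
cv2.imwrite('pics/c1.png',np.hstack([a,b])[:,:,::-1])
for n,u,v,h in [('cap',225,202,.084),('wide',357,167,.026),('narrow',411,209,.026),('black',290,188,.01),('ochre',415,137,.045),('disc',367,286,.008),('pot',271,254,.03),('pink',229,161,.02),('red',190,194,.02)]:
    print(n,ray('top0',u,v,h).round(3),'z',np.nanmax(W[v-12:v+12,u-12:u+12,2]).round(3),W[v,u].round(3))
# cap / brace top extents by height
def reg(x0,x1,y0,y1,z0,z1,W):
    m=(W[...,2]>z0)&(W[...,2]<z1)&(W[...,0]>x0)&(W[...,0]<x1)&(W[...,1]>y0)&(W[...,1]<y1); return m
u,v=225,202; c=ray('top0',u,v,.084)
m=reg(c[0]-.05,c[0]+.05,c[1]-.05,c[1]+.05,.07,.095,W); q=W[m]; print('captop',m.sum(),(q.min(0)+q.max(0))/2,q.mean(0),np.ptp(q,axis=0))
c=ray('top0',357,167,.026)
m=reg(c[0]-.06,c[0]+.06,c[1]-.06,c[1]+.06,.02,.032,W); q=W[m]
print('brace',m.sum(),q.mean(0),cv2.minAreaRect((q[:,:2]*1000).astype(np.float32)))
```

```text
cap [0.508 0.11  0.084] z 0.089 [0.508 0.109 0.087]
wide [ 0.589 -0.19   0.026] z 0.03 [ 0.592 -0.192  0.009]
narrow [ 0.487 -0.313  0.026] z 0.032 [ 0.488 -0.316  0.01 ]
black [ 0.545 -0.03   0.01 ] z 0.024 [ 0.544 -0.03   0.017]
ochre [ 0.653 -0.325  0.045] z 0.052 [ 0.653 -0.325  0.047]
disc [ 0.31  -0.206  0.008] z 0.016 [ 0.31  -0.206  0.009]
pot [0.39  0.015 0.03 ] z 0.042 [0.39  0.015 0.038]
pink [0.612 0.114 0.02 ] z 0.029 [0.611 0.113 0.024]
red [0.535 0.207 0.02 ] z 0.03 [0.535 0.205 0.026]
captop 318 [0.51207209 0.11796087 0.07987698] [0.51206443 0.1170154  0.08400344] [0.04254486 0.04162724 0.01854841]
brace 605 [ 0.59306649 -0.18852626  0.02588088] ((593.2041015625, -188.4429473876953), (77.654052734375, 78.96969604492188), 77.226806640625)
```

View pics/c1.png

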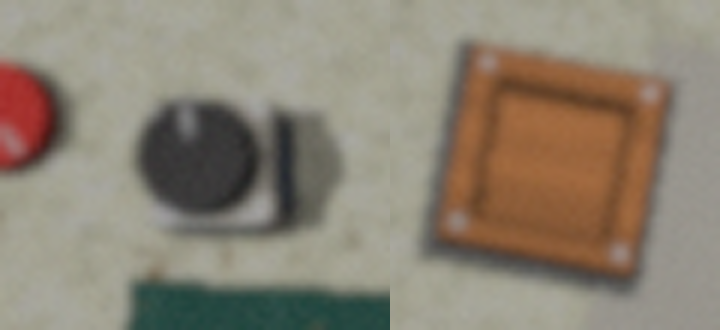

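Request:
{"fn": "step_arm", "kwargs": {
  "increments": [
    [[1.2,3.1,0],[0,0,3.1]],
    [[1.2,3.1,0],[0,0,3.1]],
    [[1.2,3.1,0],[0,0,3.1]],
    [[1.2,3.1,0],[0,0,3.1]],
    [[1.2,3.1,0],[0,0,3.1]],
    [[1.2,3.1,0],[0,0,3.1]],
    [[1.2,3.1,0],[0,0,3.1]],
    [[1.2,3.1,0],[0,0,3.1]],
    [[1.2,3.1,0],[0,0,3.1]],
    [[1.2,3.1,0],[0,0,3.1]]
  ]
}}

```text
clock: 1.15
tool_pos: [0.3931, -0.251, 0.2387]
eef_rot: [0.879, 0.477, -0.0, -0.0]
contact_force: [-0.0, 0.4, -0.2]
opening: 1.003
finger_force: 0.0
```

Request:
{"fn": "step_arm", "kwargs": {
  "increments": [
    [[1.2,3.1,0],[0,0,3.1]],
    [[1.2,3.1,0],[0,0,3.1]],
    [[1.2,3.1,0],[0,0,3.1]],
    [[1.2,3.1,0],[0,0,3.1]],
    [[1.2,3.1,0],[0,0,3.1]],
    [[1.2,3.1,0],[0,0,3.1]],
    [[1.2,3.1,0],[0,0,3.1]],
    [[1.2,3.1,0],[0,0,3.1]],
    [[1.2,3.1,0],[0,0,3.1]],
    [[0,0,0],[0,0,3.1]]
  ]
}}

```text
clock: 2.15
tool_pos: [0.5026, 0.0326, 0.2391]
eef_rot: [0.717, 0.697, 0.003, -0.001]
contact_force: [-0.5, -0.1, 0.3]
opening: 1.001
finger_force: 0.0
```

Run:
```python
from h import *
s=r.get_state(); print({k:np.round(s[k],3).tolist() for k in('clock','q','tool_pos','eef_rot','contact_force')})
snap('wrist','w1')
```

```text
{'clock': 2.15, 'q': [0.141, 0.558, -0.462, 1.919, 0.352, 0.74, -0.55], 'tool_pos': [0.503, 0.033, 0.239], 'eef_rot': [0.717, 0.697, 0.003, -0.001], 'contact_force': [-0.509, -0.101, 0.318]}
```

View pics/w1.png

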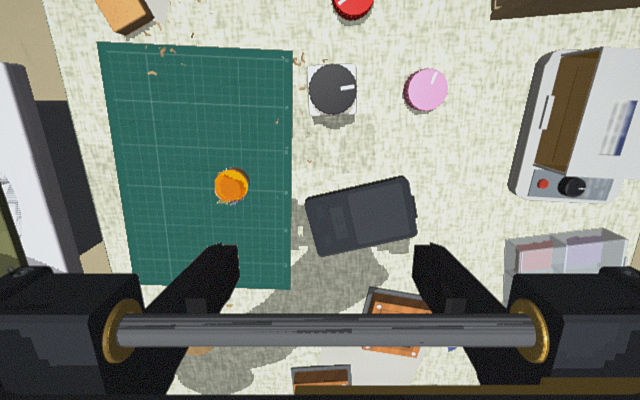

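The wrist view has +x to the right and +y up. The jar is at (332,90), its sides almost square to the picture, with the bar pointing right at (348,88).

Run:
```python
from h import *
W,p=cloud('w1')
near=(abs(W[...,0]-.512)<.05)&(abs(W[...,1]-.115)<.05)
z=W[...,2]
m=near&(z>.078)&(z<.095); q=W[m]; print('cap',m.sum(),(q.min(0)+q.max(0))/2,np.ptp(q,axis=0),np.median(q[:,2]))
bar=m&(p.min(-1)>140); b=W[bar]; print('bar',len(b),b.mean(0)); 
(c,rad)=cv2.minEnclosingCircle((q[:,:2]*1000).astype(np.float32)); print(c,rad)
pc=np.linalg.svd(b[:,:2]-b[:,:2].mean(0))[2][0]; print('barangle',np.degrees(np.arctan2(pc[1],pc[0])))
for lo,hi in((.012,.062),(.045,.062)):
    m=near&(z>lo)&(z<hi); q=W[m]; print('body',m.sum(),cv2.minAreaRect((q[:,:2]*1000).astype(np.float32)))
cv2.imwrite('pics/c2.png',cv2.resize(p[50:140,285:385],None,fx=6,fy=6,interpolation=cv2.INTER_CUBIC)[:,:,::-1])
```

```text
cap 1930 [0.51163025 0.11824714 0.08238708] [0.0427457  0.04338534 0.00762508] 0.08387586629897739
bar 87 [0.52102252 0.12367602 0.0834328 ]
(512.076171875, 118.16361999511719) 21.94765853881836
barangle -25.042572568647117
body 586 ((512.013427734375, 118.19650268554688), (47.999664306640625, 47.8167610168457), 89.91645050048828)
body 586 ((512.013427734375, 118.19650268554688), (47.999664306640625, 47.8167610168457), 89.91645050048828)
```

View pics/c2.png

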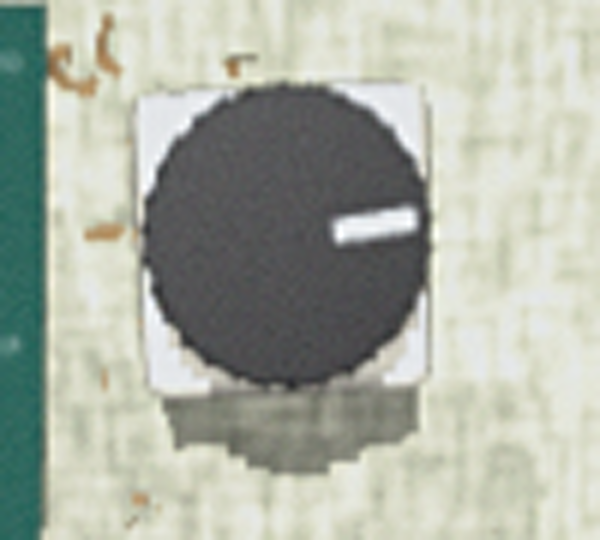

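Request:
{"fn": "step_arm", "kwargs": {
  "increments": [
    [[0.3,2.8,0],[0,0,1]],
    [[0.3,2.8,0],[0,0,1]],
    [[0.3,2.9,0],[0,0,0]],
    [[0,0,-2],[0,0,0]],
    [[0,0,-2.5],[0,0,0]],
    [[0,0,-2.5],[0,0,0]],
    [[0,0,-2],[0,0,0]],
    [[0,0,-1],[0,0,0]],
    [[0,0,0],[0,0,0]],
    [[0,0,0],[0,0,0]]
  ]
}}

```text
clock: 3.2
tool_pos: [0.5103, 0.1116, 0.1392]
eef_rot: [0.708, 0.706, 0.0, 0.0]
contact_force: [0.8, -0.2, 0.3]
opening: 0.995
finger_force: 0.0
```

```bash
cat >> h.py <<'E'
from scipy.spatial.transform import Rotation as Ro
def st():
    s=r.get_state(); M=Ro.from_quat(s['eef_rot']).as_matrix()
    print('t',round(s['clock'],2),'pos_mm',(s['tool_pos']*1000 if hasattr(s['tool_pos'],'dtype') else np.array(s['tool_pos'])*1000).round(1),'yaw_x',np.degrees(np.arctan2(M[1,0],M[0,0])).round(2),'tilt(xy of -z)',M[:2,2].round(4),'F',np.round(s['contact_force'],1),'M',np.round(s['moment'],2),'op',round(float(s['opening'])*88,1),'ff',round(float(s['finger_force']),1),'q',np.round(s['q'],2))
E
python3 -c "from h import *; st()"
```

```text
t 3.2 pos_mm [510.3 111.6 139.2] yaw_x 89.85 tilt(xy of -z) [0.0007 0.0001] F [ 0.8 -0.2  0.3] M [-0.01 -0.07  0.03] op 87.6 ff 0.0 q [-0.09  0.73 -0.35  1.96  0.47  0.53 -0.77]
```

Request:
{"fn": "step_arm", "kwargs": {
  "increments": [
    [[0.17,0.65,0],[0,0,0]],
    [[0,0,-1],[0,0,0]],
    [[0,0,-2],[0,0,0]],
    [[0,0,-2],[0,0,0]],
    [[0,0,-2],[0,0,0]],
    [[0,0,-2],[0,0,0]],
    [[0,0,-1.5],[0,0,0]],
    [[0,0,-0.8],[0,0,0]],
    [[0,0,0],[0,0,0]],
    [[0,0,0],[0,0,0]]
  ]
}}

```text
clock: 4.2
tool_pos: [0.5118, 0.1184, 0.0261]
eef_rot: [0.708, 0.706, 0.0, 0.0]
contact_force: [-0.2, -0.1, -0.1]
opening: 0.998
finger_force: 0.0
```

Request:
{"fn": "step_arm", "kwargs": {
  "increments": [
    [[0,0,0],[0,0,0]],
    [[0,0,0],[0,0,0]],
    [[0,0,0],[0,0,0]],
    [[0,0,0],[0,0,0]],
    [[0,0,0],[0,0,0]],
    [[0,0,0],[0,0,0]],
    [[0,0,0],[0,0,0]],
    [[0,0,0],[0,0,0]],
    [[0,0,0],[0,0,0]],
    [[0,0,0],[0,0,0]]
  ],
  "fingers": 0,
  "grip_force": 25
}}

```text
clock: 5.2
tool_pos: [0.5116, 0.1182, 0.0258]
eef_rot: [0.708, 0.706, 0.0, 0.0]
contact_force: [-0.1, -0.3, 3.2]
opening: 0.542
finger_force: 24.9
```

```bash
python3 -c "from h import *; st()"
```

```text
t 5.2 pos_mm [511.6 118.2  25.8] yaw_x 89.88 tilt(xy of -z) [ 0.0002 -0.    ] F [-0.1 -0.3  3.2] M [-0.13 -0.05 -0.02] op 47.7 ff 24.9 q [-0.2   0.92 -0.19  2.    0.58  0.28 -0.88]
```

Request:
{"fn": "step_arm", "kwargs": {
  "increments": [
    [[0,0,0.5],[0,0,0]],
    [[0,0,1],[0,0,0]],
    [[0,0,1.5],[0,0,0]],
    [[0,0,1.5],[0,0,0]],
    [[0,0,1.5],[0,0,0]],
    [[0,0,1],[0,0,0]],
    [[0.8,-2,0],[0,0,-1]],
    [[0.8,-3,0],[0,0,-1]],
    [[0.8,-3,0],[0,0,-1]],
    [[0.8,-3,0],[0,0,-1]]
  ]
}}

```text
clock: 6.2
tool_pos: [0.5435, 0.007, 0.096]
eef_rot: [0.732, 0.681, -0.0, -0.0]
contact_force: [0.5, -0.5, -2.4]
opening: 0.539
finger_force: 24.9
```

Run:
```python
from h import *
st(); snap('wrist','w2'); snap('side','s2'); snap('top','t2')
for tag in('top0','side0','wrist0','w1','w2','s2','t2'):
    W,p=cloud(tag)
    m=(abs(W[...,0]-.593)<.06)&(abs(W[...,1]+.188)<.06)&(abs(W[...,2]-.0265)<.004)
    q=(W[m][:,:2]*1000).astype(np.float32)
    if len(q)>50: print(tag,len(q),[np.round(a,1) for a in cv2.minAreaRect(q)],W[m][:,2].mean())
```

```text
t 6.2 pos_mm [543.5   7.   96. ] yaw_x 85.87 tilt(xy of -z) [-0.0004 -0.0002] F [ 0.5 -0.5 -2.4] M [-0.02 -0.15  0.01] op 47.5 ff 24.9 q [ 0.1   0.82 -0.33  1.92  0.52  0.49 -0.68]
top0 568 [array([ 593.2, -188.4]), array([77.7, 79. ]), np.float64(77.2)] 0.026083526865387556
side0 285 [array([ 589.9, -189.3]), array([80.4, 81.2]), np.float64(75.9)] 0.026389782455698584
w1 830 [array([ 592.4, -188.6]), array([80.1, 78.7]), np.float64(77.6)] 0.025283401561389977
w2 423 [array([ 588.3, -150.1]), array([ 9.5, 50. ]), np.float64(86.0)] 0.02517739096995602
s2 164 [array([ 578.2, -187.4]), array([81.7, 56.8]), np.float64(77.6)] 0.02631223133371732
t2 563 [array([ 593.1, -188.4]), array([77.8, 78.3]), np.float64(77.2)] 0.026084385924899395
```

View pics/w2.png

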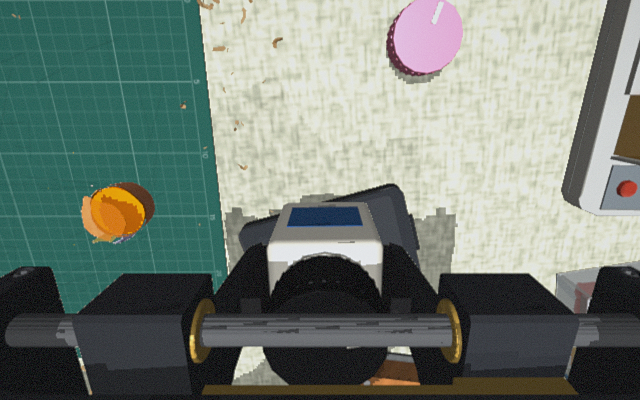

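Request:
{"fn": "step_arm", "kwargs": {
  "increments": [
    [[0.6,-2.4,0],[0,0,-1]],
    [[0.6,-2.4,0],[0,0,-1]],
    [[0.6,-2.4,0],[0,0,-1]],
    [[0.6,-2.4,0],[0,0,-1]],
    [[0.6,-2.4,0],[0,0,-1]],
    [[0.6,-2.4,0],[0,0,-1]],
    [[0.6,-2.4,0],[0,0,-1]],
    [[0.6,-2.4,0],[0,0,-1.4]],
    [[0,0,0],[0,0,0]],
    [[0,0,0],[0,0,0]]
  ]
}}

```text
clock: 7.35
tool_pos: [0.5914, -0.1826, 0.0956]
eef_rot: [0.78, 0.626, 0.0, -0.001]
contact_force: [-0.1, 0.4, -2.0]
opening: 0.542
finger_force: 24.9
```

Run:
```python
from h import *
st(); snap('top','t3')
W,p=cloud('t3')
m=(abs(W[...,0]-.593)<.06)&(abs(W[...,1]+.188)<.06)&(W[...,2]<.032)&(W[...,2]>.02);q=(W[m][:,:2]*1000).astype(np.float32)
print(m.sum(),[np.round(a,1) for a in cv2.minAreaRect(q)])
```

```text
t 7.35 pos_mm [ 591.4 -182.6   95.6] yaw_x 77.53 tilt(xy of -z) [-0.0004  0.0013] F [-0.1  0.4 -2. ] M [ 0.04 -0.   -0.03] op 47.7 ff 24.9 q [ 0.43  0.89 -0.38  1.69  0.49  0.66 -0.43]
67 [array([ 591.4, -187.4]), array([76.4, 74.9]), np.float64(77.3)]
```

Request:
{"fn": "step_arm", "kwargs": {
  "increments": [
    [[0.16,-0.59,0],[0,0,0]],
    [[0,0,0],[0,0,0]],
    [[0,0,-1],[0,0,0]],
    [[0,0,-1],[0,0,0]],
    [[0,0,-1],[0,0,0]],
    [[0,0,-0.8],[0,0,0]],
    [[0,0,-0.3],[0,0,0]],
    [[0,0,-0.2],[0,0,0]],
    [[0,0,0],[0,0,0]],
    [[0,0,0],[0,0,0]]
  ]
}}

```text
clock: 8.4
tool_pos: [0.5935, -0.1898, 0.0531]
eef_rot: [0.78, 0.626, 0.0, 0.0]
contact_force: [-0.8, 0.0, -2.9]
opening: 0.544
finger_force: 24.9
```

```bash
python3 -c "from h import *; st()"
```

```text
t 8.4 pos_mm [ 593.5 -189.8   53.1] yaw_x 77.49 tilt(xy of -z) [ 0.0008 -0.0001] F [-0.8  0.  -2.9] M [-0.03 -0.01 -0.02] op 47.8 ff 24.9 q [ 0.43  0.95 -0.35  1.69  0.52  0.59 -0.44]
```

Request:
{"fn": "step_arm", "kwargs": {
  "increments": [
    [[-0.05,0.12,0],[0,0,0]],
    [[0,0,-0.3],[0,0,0]],
    [[0,0,-0.3],[0,0,0]],
    [[0,0,-0.3],[0,0,0]],
    [[0,0,-0.3],[0,0,0]],
    [[0,0,-0.3],[0,0,0]],
    [[0,0,-0.2],[0,0,0]],
    [[0,0,-0.1],[0,0,0]],
    [[0,0,0],[0,0,0]],
    [[0,0,0],[0,0,0]]
  ]
}}

```text
clock: 9.4
tool_pos: [0.5928, -0.1885, 0.0348]
eef_rot: [0.78, 0.626, 0.0, 0.0]
contact_force: [0.5, -0.1, -2.9]
opening: 0.543
finger_force: 24.9
```

```bash
python3 -c "from h import *; st()"
```

```text
t 9.4 pos_mm [ 592.8 -188.5   34.8] yaw_x 77.49 tilt(xy of -z) [ 0.0002 -0.    ] F [ 0.5 -0.1 -2.9] M [-0.   -0.07  0.  ] op 47.8 ff 24.9 q [ 0.42  0.98 -0.33  1.69  0.53  0.56 -0.46]
```

Request:
{"fn": "step_arm", "kwargs": {
  "increments": [
    [[0,0,-0.08],[0,0,0]],
    [[0,0,-0.05],[0,0,0]],
    [[0,0,-0.03],[0,0,0]],
    [[0,0,0],[0,0,0]],
    [[0,0,0],[0,0,0]],
    [[0,0,0],[0,0,0]],
    [[0,0,0],[0,0,0]],
    [[0,0,0],[0,0,0]],
    [[0,0,0],[0,0,0]],
    [[0,0,0],[0,0,0]]
  ]
}}

```text
clock: 10.4
tool_pos: [0.5929, -0.1885, 0.0339]
eef_rot: [0.78, 0.626, 0.0, 0.0]
contact_force: [-2.7, -0.3, 6.0]
opening: 0.544
finger_force: 24.9
```

Request:
{"fn": "step_arm", "kwargs": {
  "increments": [
    [[0,0,0],[0,0,0]],
    [[0,0,0],[0,0,0]],
    [[0,0,0],[0,0,0]],
    [[0,0,0],[0,0,0]],
    [[0,0,0],[0,0,0]],
    [[0,0,0],[0,0,0]],
    [[0,0,0],[0,0,0]],
    [[0,0,0],[0,0,0]],
    [[0,0,0],[0,0,0]],
    [[0,0,0],[0,0,0]]
  ],
  "fingers": 1
}}

```text
clock: 11.4
tool_pos: [0.5927, -0.1885, 0.0332]
eef_rot: [0.78, 0.626, 0.0, 0.0]
contact_force: [0.1, 0.6, -0.1]
opening: 1.004
finger_force: 0.0
```

```bash
python3 -c "from h import *; st()"
```

```text
t 11.4 pos_mm [ 592.7 -188.5   33.2] yaw_x 77.49 tilt(xy of -z) [ 0.0001 -0.    ] F [ 0.1  0.6 -0.1] M [-0.06 -0.05  0.01] op 88.3 ff 0.0 q [ 0.41  0.98 -0.33  1.69  0.54  0.56 -0.46]
```

Request:
{"fn": "step_arm", "kwargs": {
  "increments": [
    [[0,0,0.5],[0,0,0]],
    [[0,0,0.8],[0,0,0]],
    [[0,0,0.8],[0,0,0]],
    [[0,0,0.8],[0,0,0]],
    [[0,0,0.6],[0,0,0]],
    [[0,0,0],[0,0,0]],
    [[0,0,0],[0,0,0]],
    [[0,0,0],[0,0,0]],
    [[0,0,0],[0,0,0]],
    [[0,0,0],[0,0,0]]
  ]
}}

```text
clock: 12.4
tool_pos: [0.5925, -0.1884, 0.0678]
eef_rot: [0.78, 0.626, -0.0, -0.0]
contact_force: [-0.3, -0.9, -0.2]
opening: 1.001
finger_force: 0.0
```

Request:
{"fn": "step_arm", "kwargs": {
  "increments": [
    [[0,0,0],[0,0,0]],
    [[0,0,0],[0,0,0]],
    [[0,0,0],[0,0,0]],
    [[0,0,0],[0,0,0]],
    [[0,0,0],[0,0,0]],
    [[0,0,0],[0,0,0]],
    [[0,0,0],[0,0,0]],
    [[0,0,0],[0,0,0]],
    [[0,0,0],[0,0,0]],
    [[0,0,0],[0,0,0]]
  ],
  "fingers": 0,
  "grip_force": 35
}}

```text
clock: 13.4
tool_pos: [0.5928, -0.1886, 0.0682]
eef_rot: [0.78, 0.626, 0.0, 0.0]
contact_force: [0.0, -0.2, 0.2]
opening: 0.476
finger_force: 35.0
```

```bash
python3 -c "
from h import *
st(); snap('side','s4'); z=cv2.imread('pics/s4.png')[130:230,260:380]; cv2.imwrite('pics/c4.png',cv2.resize(z,None,fx=5,fy=5,interpolation=cv2.INTER_CUBIC))"
```

```text
t 13.4 pos_mm [ 592.8 -188.6   68.2] yaw_x 77.49 tilt(xy of -z) [ 0.0002 -0.0001] F [ 0.  -0.2  0.2] M [-0.07 -0.04 -0.03] op 41.9 ff 35.0 q [ 0.43  0.93 -0.36  1.69  0.51  0.62 -0.44]
```

View pics/c4.png

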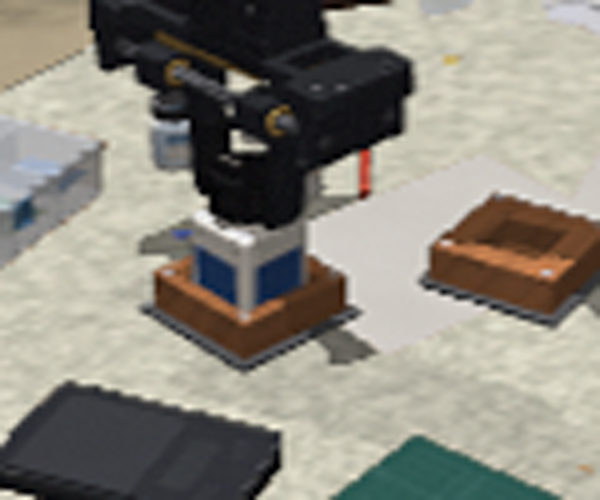

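The jar stands fully down in the wide brace and the gripper holds its cap. Now twist.

Request:
{"fn": "step_arm", "kwargs": {
  "increments": [
    [[0,0,0],[0,0,5]],
    [[0,0,0.01],[0,0,6]],
    [[0,0,0.015],[0,0,6]],
    [[0,0,0.015],[0,0,6]],
    [[0,0,0.015],[0,0,6]],
    [[0,0,0.015],[0,0,6]],
    [[0,0,0.015],[0,0,6]],
    [[0,0,0.015],[0,0,6]],
    [[0,0,0],[0,0,5]],
    [[0,0,0],[0,0,0]]
  ]
}}

```text
clock: 14.45
tool_pos: [0.5926, -0.1882, 0.0694]
eef_rot: [0.427, 0.904, 0.0, -0.0]
contact_force: [-1.3, -0.1, 3.7]
opening: 0.478
finger_force: 35.0
```

```bash
python3 -c "from h import *; st()"
```

```text
t 14.45 pos_mm [ 592.6 -188.2   69.4] yaw_x 129.51 tilt(xy of -z) [0.     0.0008] F [-1.3 -0.1  3.7] M [0.19 0.01 0.05] op 42.1 ff 35.0 q [ 0.55  0.97 -0.59  1.68  0.76  0.73  0.26]
```

Request:
{"fn": "step_arm", "kwargs": {
  "increments": [
    [[0,0,0.01],[0,0,5]],
    [[0,0,0.01],[0,0,6]],
    [[0,0,0.01],[0,0,6]],
    [[0,0,0],[0,0,6]],
    [[0,0,0],[0,0,6]],
    [[0,0,0],[0,0,6]],
    [[0,0,0],[0,0,6]],
    [[0,0,0],[0,0,6]],
    [[0,0,0],[0,0,0]],
    [[0,0,0],[0,0,0]]
  ]
}}

```text
clock: 15.45
tool_pos: [0.593, -0.1886, 0.0697]
eef_rot: [0.033, 0.999, -0.0, 0.0]
contact_force: [-0.3, -0.2, 3.0]
opening: 0.475
finger_force: 35.0
```

```bash
python3 -c "
from h import *
st(); snap('wrist','w5'); snap('side','s5')"
```

```text
t 15.45 pos_mm [ 593.  -188.6   69.7] yaw_x 176.27 tilt(xy of -z) [ 0.0007 -0.0001] F [-0.3 -0.2  3. ] M [ 0.05 -0.25  0.03] op 41.8 ff 35.0 q [ 0.64  1.03 -0.78  1.67  0.93  0.85  0.95]
```

View pics/w5.png

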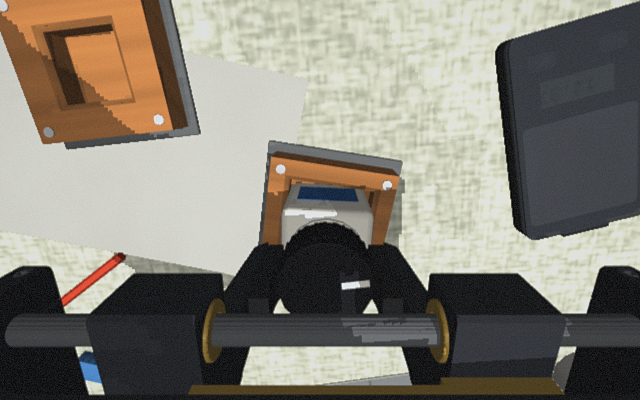

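The white bar points right at (355,285), about 95° past the jar's x axis, and the jar is still down in the pocket. It is ready to lift.

Request:
{"fn": "step_arm", "kwargs": {
  "increments": [
    [[0,0,0.1],[0,0,0]],
    [[0,0,0.2],[0,0,0]],
    [[0,0,0.3],[0,0,0]],
    [[0,0,0.3],[0,0,0]],
    [[0,0,0.4],[0,0,0]],
    [[0,0,0.4],[0,0,0]],
    [[0,0,0.4],[0,0,0]],
    [[0,0,0.4],[0,0,0]],
    [[0,0,0.2],[0,0,0]],
    [[0,0,0],[0,0,0]]
  ]
}}

```text
clock: 16.55
tool_pos: [0.5929, -0.1885, 0.0968]
eef_rot: [0.031, 1.0, 0.0, 0.0]
contact_force: [-0.1, 0.8, -0.8]
opening: 0.472
finger_force: 35.0
```

Request:
{"fn": "step_arm", "kwargs": {
  "increments": [
    [[0,0,0],[0,0,0]],
    [[0,0,0],[0,0,0]],
    [[0,0,0],[0,0,0]],
    [[0,0,0],[0,0,0]],
    [[0,0,0],[0,0,0]],
    [[0,0,0],[0,0,0]],
    [[0,0,0],[0,0,0]],
    [[0,0,0],[0,0,0]],
    [[0,0,0],[0,0,0]],
    [[0,0,0],[0,0,0]]
  ]
}}

```text
clock: 17.55
tool_pos: [0.5927, -0.1885, 0.0964]
eef_rot: [0.031, 1.0, 0.0, -0.0]
contact_force: [-1.0, 0.0, 0.1]
opening: 0.474
finger_force: 35.0
```

```bash
python3 -c "
from h import *
st(); snap('wrist','w6'); snap('side','s6')
z=cv2.imread('pics/s6.png')[110:220,260:370]; w=cv2.imread('pics/w6.png')[120:340,210:430]
cv2.imwrite('pics/c6.png',np.hstack([cv2.resize(z,(400,400),interpolation=cv2.INTER_CUBIC),cv2.resize(w,(400,400),interpolation=cv2.INTER_CUBIC)]))"
```

```text
t 17.55 pos_mm [ 592.7 -188.5   96.4] yaw_x 176.49 tilt(xy of -z) [-0.      0.0001] F [-1.   0.   0.1] M [ 0.08 -0.1   0.01] op 41.7 ff 35.0 q [ 0.65  0.99 -0.81  1.66  0.89  0.89  0.98]
```

View pics/c6.png

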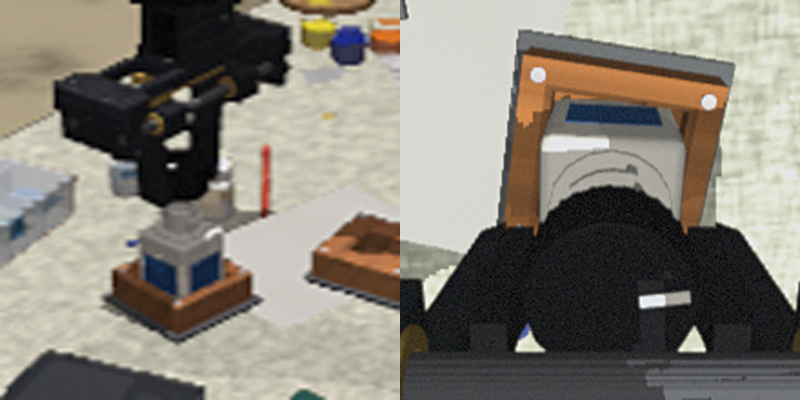

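The neck shows clear below the lifted cap, and the jar still stands in the brace. I'll check the jar's height, then hand in.

Run:
```python
from h import *
for t in('w6','s6'):
    W,p=cloud(t); x=W-[.5928,-.1885,0]
    R=np.hypot(x[...,0],x[...,1]); 
    m=(R<.031)&(R>.021)&(abs(W[...,2]-.064)<.008)&(p.min(-1)>110)
    q=W[m]; print(t,m.sum(),np.percentile(q[:,2],[20,50,80]).round(4),(q.min(0)+q.max(0))[:2]/2)
print(r.finish_job())
```

```text
w6 1259 [0.062  0.0628 0.0636] [ 0.58308255 -0.18839157]
s6 54 [0.0629 0.0646 0.0659] [ 0.59097451 -0.18570449]
the job is handed in; nothing more can be done
None
```

The job is handed in, verdict not reported: the jar stands in the wide brace, and the gripper holds its freed cap level about 12 mm above the mouth; I kept clear of the bystanders but did not re-measure them.

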